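Sweep the rejected cells into the pen with the hanging squeegee

ROBOT

A 7-joint arm with a two-finger parallel gripper is mounted at the origin on the work surface. World frame = base frame: x ahead of the robot, y to its left, z up, the work surface at z = 0. Lengths are in mm, angles in rad, forces in N, time in s.
With the tool pointing down it reaches from about 400 to 875 mm from the base axis. Payload 19.3 kg.
Tool frame: the origin (TCP) lies between the finger pads, 19 mm behind the fingertips; this is the grasp point; z points along the fingers, y is the line along which they close (so a half turn about z gives the same grasp; the last joint's range is limited). The gripper opens to 85 mm and grips with 20 to 120 N. Pads are 22 mm wide; open, the fingers measure 114 mm over their backs; the gripper's body (76 mm by 85 mm) begins 54 mm behind the grasp point. The pads swing forward as they close: fully open they stand 13 mm farther back than shut.
Start: joints at [-1.349, 0.521, -0.036, 1.599, 0.021, 1.021, -0.113], TCP at [179.817, 598.566, 249.991] pointing down, gripper open.
Joint ranges: [-2.91, 2.91], [-0.3, 2.13], [-1.5, 1.42], [0.17, 2.43], [-1.26, 4.41], [0.16, 1.93], [-2.52, 2.52]. Speed limits (rad/s): [1.89, 1.89, 2.39, 2.39, 3.01, 3.01, 3.01].

INTERFACE

Orientations are given as a 3x3 rotation matrix whose columns are the frame's x, y, z axes.
In Python, from workcell import movep, movel, goto_joints, open_gripper, clamp, wait, inverse_kinematics, read_state, camera, PlanningError, finish_job gives the robot as it stands. Calls block until the motion is done:
- movep(position, orientation): joint-space move of the TCP to a pose.
- movel(position, frame=None, max_speed=150, guard=None): straight line of the TCP; frame=None keeps the orientation; max_speed is the mean speed in mm/s. With guard (N) it stops when the force on the tool has changed by that much, and returns True; else False.
- goto_joints(angles): joint-space move.
- open_gripper() and clamp(): open the fingers fully, or close them until they stop; the grip force is fixed at half the most.
- wait(seconds).
- inverse_kinematics(position, orientation): joint angles nearest the present ones, or None.
- read_state(): the state.
- camera(name): name is "scene" or "top"; returns a dict with "image" (400x640x3 uint8, blue, green, red), "range_z" (400x640 float32, mm along the optical axis (not along the pixel's ray), 0 where there is no reading), "fx", "fy", "cx", "cy" (pixels), "dist_coeffs" ([k1, k2, p1, p2, k3] as OpenCV has them; the pictures are not rectified), "cam_to_world" (4x4, takes a point from camera to world coordinates). Camera axes: x right, y up, looking along -z (the intrinsics and any distortion apply to the point x, -y, -z); pixel columns grow to the right and rows downward; lengths in mm; the calibration is good to about 2 mm. A picture is of the moment at which its call begins.
A pose or a line that the arm cannot do raises PlanningError and nothing moves.
- finish_job(): hands the job in; it is judged then, once.
The state is a dict: "time": time; "qpos": joint angles; "qvel": joint speeds; "joint_efforts": joint torques, N m; "eef_pos": TCP position; "tool_rot": TCP orientation; "ft_force": force on the tool from outside, world axes, zero at the start; "torque": the same for the moment, N m; "finger_gap": finger opening in mm; "gripper_force": force on a finger pad.
Only numpy, scipy, OpenCV 4.12 (cv2) and the standard library are available. Lean on these libraries where they do the work, as an engineer would, in place of code of your own. Each camera call takes 0.05 s, during which the arm holds its last target. There are 200 camera calls.

TASK

Lift the squeegee off its hook stand and with its blade sweep the three battery cells lying loose on the mat into the three-sided reject pen, so that each is fully inside. Do not touch the cells with the gripper or lift them, and leave everything else on the bench as it stands. Then hang the squeegee back on both prongs of its stand and let go.

Things in the scene. Friction and masses are not known exactly. Their poses are not given: they have to be found in the camera images.
- squeegee: bench squeegee, 0.25 kg, 195 mm tall, hung upright. Blade 150 mm along y, 10 mm along x, z 0 to 50 mm, with a clamp 26 (x) x 50 (y) mm up to z 53; neck 14 x 14 mm; crossbar 90 mm along y, 14 mm along x, z 114 to 122 mm; black grip 24 (x) x 30 (y) mm, z 129 to 195 mm. Origin: middle of the blade's lower edge; z up the handle. Front and back alike
- squeegee_grip (a point): point inside the black grip on the handle's axis, 166 mm above the blade's lower edge: a good height for the TCP
- squeegee_bar (a point): middle of the underside of the squeegee's crossbar, by which it hangs, 114 mm above the blade's lower edge
- hanger: fixed steel hook stand: two round prongs 10 mm thick along x at y = +28 and -28 mm (the neck goes between), level from x = -20 to 22 mm, sloping up behind to an upright plate 90 mm wide, 182 mm high at x = 89 mm on a foot 100 x 150 mm. The prongs' tips turn up on the open side, -x, to x = -37 mm. Origin: on the bench below the seat's middle
- hanger_seat (a point): middle of the seat, level with the top of the prongs' level part, 149 mm above the bench; the crossbar's underside rests here across both prongs. The upturned tips stand 20 mm higher: the squeegee goes in and out over them, along the stand's -x
- pen: fixed reject pen on the bench: aluminium walls 35 mm high, 8 mm thick on three sides, its -y side open. Inside 240 mm along x and 210 mm along y, flat, no sill. Origin: on the bench, middle of the open side's line; +y points into the pen
- cell_a: loose battery cell to be swept up: aluminium-cased block with a grey sleeve, 62 (x) x 38 (y) x 20 (z) mm, lying flat on the mat, 0.12 kg. Origin: centre of its underside; two dark terminals stand 3 mm out of its +x end
- cell_b: loose battery cell to be swept up: aluminium-cased block with a grey sleeve, 62 (x) x 38 (y) x 20 (z) mm, lying flat on the mat, 0.12 kg. Origin: centre of its underside; two dark terminals stand 3 mm out of its +x end
- cell_c: loose battery cell to be swept up: aluminium-cased block with a grey sleeve, 62 (x) x 38 (y) x 20 (z) mm, lying flat on the mat, 0.12 kg. Origin: centre of its underside; two dark terminals stand 3 mm out of its +x end
- multimeter: bystander: handheld multimeter, black block 140 x 70 x 34 (mm); origin at the centre of its underside
- tape_roll: bystander: cardboard-brown tape roll lying flat, 90 across, 24 high (mm); origin at the centre of its underside
- screwdriver: bystander: screwdriver lying, 190 long (mm); origin at the middle of the handle-to-tip length
- flux_bottle: bystander: white bottle standing, 48 across, 120 high (mm); origin at the centre of its underside
Things that resemble listed ones, but are neither listed nor needed, are in the scene too. What is shaped like the cell_c but green or purple is not meant.

How it is judged:
By the outcome, as a careful person would: the job done as asked, in the order asked, and still so for the second after the job is handed in, with the robot touching nothing.
It also fails if it takes over 72 s, if anything falls off the work surface, if the arm or the gripper's body presses on something with over 40 N, if the wrist force passes 120 N, or if a joint passes its speed limit or range.

## Working session

There is one attempt and no reset: what is moved stays moved. The work goes in short steps, each a Python script; the robot and the scene stay as the last script left them, time stands still between calls to the robot, and variables do not carry over. Pictures are saved under pics/ and viewed, at most 10 in all, crops included, and the job is handed in when it is done.

```bash
mkdir -p pics; ls; cat > h.py <<'E'
import numpy as np, cv2, pickle
from workcell import *
def snap(n,f):
    c=camera(n); cv2.imwrite(f'pics/{f}.png',c['image']); pickle.dump(c,open(f'pics/{f}.pkl','wb')); return c
def load(f): return pickle.load(open(f'pics/{f}.pkl','rb'))
def K(c): return np.array([[c['fx'],0,c['cx']],[0,c['fy'],c['cy']],[0,0,1.]])
def rays(c,uv):
    n=cv2.undistortPoints(np.asarray(uv,float).reshape(-1,1,2),K(c),np.array(c['dist_coeffs'],float)).reshape(-1,2)
    return np.c_[n[:,0],-n[:,1],-np.ones(len(n))]
def plane(c,uv,z):
    T=np.array(c['cam_to_world']); d=rays(c,uv)@T[:3,:3].T; o=T[:3,3]
    return o+d*((z-o[2])/d[:,2])[:,None]
def depth_pts(c):
    h,w=c['range_z'].shape; u,v=np.meshgrid(np.arange(w),np.arange(h))
    T=np.array(c['cam_to_world']); r=rays(c,np.c_[u.ravel(),v.ravel()])*c['range_z'].reshape(-1,1)
    return (r@T[:3,:3].T+T[:3,3]).reshape(h,w,3)
E
python3 - <<'E'
from h import *
for n in('scene','top'):
    c=snap(n,n+'0'); print(n,np.round(c['cam_to_world'],2).tolist(),c['fx'],c['dist_coeffs'])
s=read_state();print(s['time'],s['tool_rot'],s['ft_force'])
E
```

```text
pics
scene [[0.5, -0.72, 0.48, 1105.88], [0.87, 0.41, -0.29, -385.29], [0.01, 0.56, 0.83, 1041.87], [0.0, 0.0, 0.0, 1.0]] 495.9240597352335 [-0.01058006  0.          0.          0.          0.        ]
top [[-0.01, 0.99, -0.1, 472.69], [-1.0, -0.01, 0.03, -76.31], [0.03, 0.1, 0.99, 952.69], [0.0, 0.0, 0.0, 1.0]] 366.89418338435917 [-0.06165036  0.          0.          0.          0.        ]
0.1 [[-9.57713192e-01  2.87724538e-01 -1.79275170e-04]
 [ 2.87724580e-01  9.57712762e-01 -9.12498760e-04]
 [-9.08541659e-05 -9.25493973e-04 -9.99999568e-01]] [-0.41369847 -0.33675778  0.14359774]
```

View pics/scene0.png

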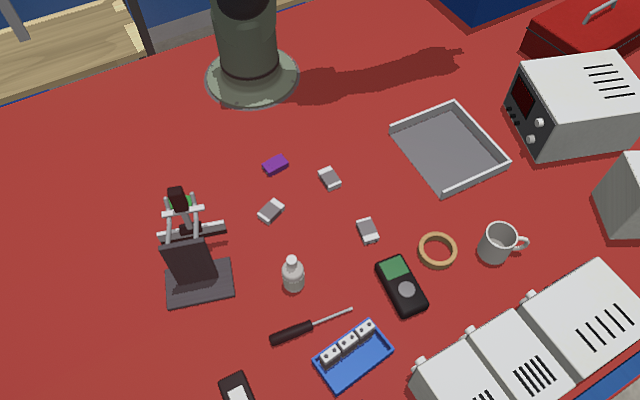

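View pics/top0.png

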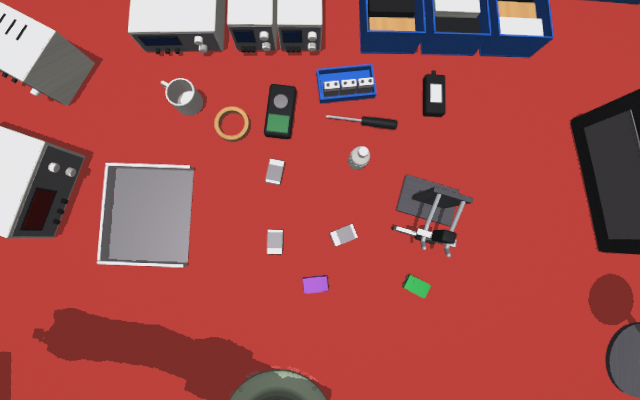

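Scene view: squeegee with black grip at (178,197) on the stand (190,250). Loose grey/white cells are at (329,178), (270,211) and (368,230); pen at (450,145). Top view: cells at (275,171), (275,241) and (344,235); stand and squeegee at (440,225); pen at (148,215), open to the right (-y).
Lookalikes in the top view: purple block (315,285), green block (417,286), and cells in the blue tray (347,85). I choose the three grey-sleeved cells on the mat. There is only one black grip, at (445,237); the screwdriver (375,122) and the black box (433,95) are other black things.

```bash
python3 - <<'E'
from h import *
t=load('top0');s=load('scene0')
# cells: non-red low saturation
def cells(c,seeds,z=20):
    hsv=cv2.cvtColor(c['image'],cv2.COLOR_BGR2HSV)
    m=((hsv[...,1]<70)&(hsv[...,2]>90)).astype(np.uint8)
    n,l=cv2.connectedComponents(m)
    for (u,v) in seeds:
        k=l[v,u]; ys,xs=np.where(l==k); 
        P=plane(c,np.c_[xs,ys],z)[:,:2]
        r=cv2.minAreaRect(P.astype(np.float32)); print((u,v),k,len(xs),np.round(r[0]),np.round(r[1]),round(r[2],1))
cells(t,[(275,171),(275,241),(344,235)]); cells(s,[(329,178),(270,211),(368,230)])
for n,c in(('top',t),('scene',s)):
    P=depth_pts(c); img=c['image'].astype(int)
    print(n,'mat z',np.median(P[...,2][(img[...,2]>150)&(img[...,1]<90)&(P[...,0]<700)]))
    np.save(f'pics/{n}P.npy',P)
    r=(P[...,1]<-150)&(P[...,1]>-460)&(P[...,0]>250)&(P[...,0]<700)&(P[...,2]>60)
    for a,b in((60,100),(100,120),(120,140),(140,160),(160,175),(175,200),(200,220),(220,250)):
        q=P[r&(P[...,2]>a)&(P[...,2]<b)]
        if len(q): print(a,b,len(q),np.round(q.min(0)),np.round(q.max(0)))
# pen corners from top
def crop(c,x0,y0,x1,y1,k): return cv2.resize(c['image'][y0:y1,x0:x1],None,fx=k,fy=k,interpolation=cv2.INTER_CUBIC)
a=crop(t,385,165,485,265,4); b=crop(s,145,175,245,315,4)
o=np.zeros((560,800,3),np.uint8); o[:400,:400]=a; o[:,400:]=b; cv2.imwrite('pics/crop1.png',o)
E
```

```text
(275, 171) 37 374 [635.   7.] [40. 64.] 78.7
(275, 241) 66 377 [457.   7.] [60. 38.] 0.0
(344, 235) 64 374 [ 472. -167.] [38. 64.] 21.0
(329, 178) 71 355 [461.   3.] [43. 73.] 88.6
(270, 211) 73 390 [ 476. -172.] [45. 69.] 20.6
(368, 230) 74 415 [640.   3.] [42. 71.] 78.2
top mat z 0.1299569948071735
60 100 543 [ 441. -432.   60.] [ 688. -184.  100.]
100 120 120 [ 460. -429.  100.] [ 678. -196.  120.]
120 140 104 [ 437. -424.  120.] [ 674. -197.  140.]
140 160 404 [ 431. -427.  140.] [ 574. -315.  160.]
160 175 278 [ 421. -430.  160.] [ 574. -322.  175.]
175 200 314 [ 452. -433.  175.] [ 573. -343.  200.]
200 220 46 [ 452. -363.  200.] [ 479. -342.  220.]
220 250 176 [ 453. -372.  220.] [ 479. -343.  234.]
scene mat z 0.23490667816849964
60 100 1293 [ 440. -436.   60.] [ 693. -187.  100.]
100 120 332 [ 467. -436.  100.] [ 679. -197.  120.]
120 140 293 [ 467. -436.  120.] [ 677. -199.  140.]
140 160 699 [ 430. -436.  140.] [ 576. -317.  160.]
160 175 373 [ 423. -436.  160.] [ 576. -320.  175.]
175 200 433 [ 464. -436.  175.] [ 576. -345.  200.]
200 220 103 [ 465. -378.  200.] [ 484. -345.  220.]
220 250 179 [ 454. -377.  220.] [ 483. -345.  233.]
```

View pics/crop1.png

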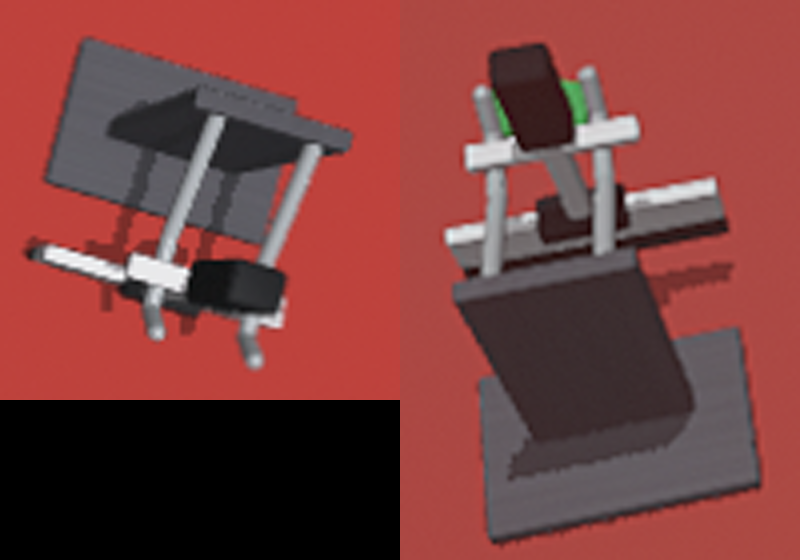

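Crop: the top view (left) shows the black grip at about (238,285), the crossbar across both prongs, and the plate behind at +x. The scene view (right) confirms the crossbar rests on both prongs, with the upturned tips on the far side toward the robot. Next I measure the stand yaw, grip and pen.

```bash
python3 - <<'E'
from h import *
def rect(q):
    r=cv2.minAreaRect(q[:,:2].astype(np.float32)); return len(q),np.round(r[0],1),np.round(r[1],1),round(r[2],1),'z',np.round(np.percentile(q[:,2],[5,50,95]),1)
for n in('top','scene'):
    c=load(n+'0'); P=np.load(f'pics/{n}P.npy'); V=c['image'].max(2); x,y,z=P[...,0],P[...,1],P[...,2]
    R=(abs(x-480)<120)&(abs(y+370)<80)
    print(n,'griptop',rect(P[R&(z>226)&(z<240)]))
    print(' plate',rect(P[R&(z>178)&(z<190)&(x>510)]))
    print(' bar',rect(P[R&(z>152)&(z<162)&(V>190)&(x<510)]))
    print(' foot',rect(P[R&(z>4)&(z<25)&(x>440)&(V<120)]))
    q=P[R&(z>140)&(z<185)&(V>60)&(x<560)]; 
    # plane-ray check of grip top via contour at z=230
    m=(R&(z>222)).astype(np.uint8); ys,xs=np.where(m&(V<70)); 
    print(' grip ray',rect(plane(c,np.c_[xs,ys],230)))
    pen=(abs(x-530)<180)&(y>130)&(y<480)
    q=P[pen&(z>28)&(z<42)]; print(' penwalltop',rect(q), q[:,:2].min(0),q[:,:2].max(0))
    w=P[pen&(z>31)&(z<39)]
    w2=[(np.round(np.percentile(w[(w[:,1]>a)&(w[:,1]<a+20)][:,0],[1,99])),a) for a in range(200,460,40) if ((w[:,1]>a)&(w[:,1]<a+20)).sum()>5]; print(w2)
    for nm,(a,b,d,e) in dict(multi=(640,860,-60,60),).items(): pass
E
```

```text
top griptop (154, array([ 466.4, -358.8]), array([27.5, 23.1]), 74.0, 'z', array([227.3, 229.4, 231.7]))
 plate (232, array([ 555.4, -389.4]), array([88.9, 14.5]), 72.2, 'z', array([179. , 181.5, 183.4]))
 bar (82, array([ 466.7, -358.3]), array([86.5, 12.7]), 73.8, 'z', array([154.6, 156.6, 158.6]))
 foot (1125, array([ 559.6, -390.2]), array([150.1,  99.1]), 73.9, 'z', array([ 8.6, 11.7, 15. ]))
 grip ray (162, array([ 466.2, -356.3]), array([29.9, 23.4]), 75.5, 'z', array([230., 230., 230.]))
 penwalltop (989, array([527.3, 335.8]), array([219.7, 258.2]), 87.6, 'z', array([29.7, 35.1, 38. ])) [397.22513468 220.98264916] [656.9483413  449.12316725]
[(array([397., 653.]), 240), (array([397., 651.]), 280), (array([400., 653.]), 320), (array([400., 654.]), 360), (array([402., 657.]), 400), (array([405., 589.]), 440)]
scene griptop (147, array([ 469.3, -361.3]), array([29.8, 25.5]), 75.9, 'z', array([226.5, 229.2, 231.7]))
 plate (272, array([ 556.7, -392.6]), array([89.9, 14.3]), 71.9, 'z', array([178.7, 181.8, 185. ]))
 bar (109, array([ 467.6, -361.4]), array([86.7, 11.8]), 73.5, 'z', array([154.3, 156.8, 159.2]))
 foot (1344, array([ 533. , -380.4]), array([133.9, 139.2]), 0.0, 'z', array([ 9.6, 13. , 17.9]))
 grip ray (161, array([ 473. , -361.5]), array([27.9, 28.9]), 72.2, 'z', array([230., 230., 230.]))
 penwalltop (841, array([527.5, 332.6]), array([222.5, 258.9]), 87.6, 'z', array([28.7, 33.8, 37.4])) [395.5180038  216.18941753] [659.82783107 444.94236559]
[(array([396., 653.]), 240), (array([398., 654.]), 280), (array([399., 656.]), 320), (array([401., 657.]), 360), (array([403., 658.]), 400), (array([406., 545.]), 440)]
```

```bash
cat >> h.py <<'E'
def R(deg):
    c,s=np.cos(np.radians(deg)),np.sin(np.radians(deg)); return np.array([[-s,c,0],[c,s,0],[0,0,-1.]])
YAW=-16.3; G=np.array([467.8,-360.,201.]); SX=np.array([np.cos(np.radians(YAW)),np.sin(np.radians(YAW)),0])
E
python3 - <<'E'
from h import *
for n,p,th in [('A0',(645,-55,170),99),('A1',(575,350,170),99),('B0',(480,-45,170),87.6),('B1',(490,350,170),87.6),('C0',(470,-225,170),87.6),('C1',(515,280,170),87.6),('out',G-80*SX+[0,0,35],YAW)]:
    for t in(th,th-180):
        q=inverse_kinematics(np.array(p,float),R(t)); print(n,t,None if q is None else np.round(q,2))
movep(G+[0,0,100],R(YAW)); print(read_state()['qpos'],read_state()['time'])
movel(G,guard=15); 
clamp(); s=read_state(); print(s['eef_pos'],s['finger_gap'],s['gripper_force'],s['ft_force'],s['time'],s['qpos'])
snap('scene','scene1')
E
```

```text
A0 99 [-0.12  0.65  0.17  1.62 -0.14  0.89  1.83]
A0 -81 [-0.48  0.8   0.79  1.64 -0.65  0.99 -0.89]
A1 99 [-0.59  0.68 -0.07  1.53  0.05  0.93  1.05]
A1 -81 [-1.    0.77  0.61  1.55 -0.5   0.98 -1.65]
B0 87.6 [-0.24  0.43  0.28  2.06 -0.18  0.68  1.68]
B0 -92.4 [-0.65  0.58  0.87  2.07 -0.64  0.78 -0.99]
B1 87.6 [-0.69  0.58 -0.04  1.73  0.03  0.83  0.79]
B1 -92.4 [-1.14  0.68  0.65  1.76 -0.51  0.88 -1.88]
C0 87.6 [ 0.    0.51  0.45  1.97 -0.32  0.74  2.17]
C0 -92.4 [-0.33  0.71  1.    1.98 -0.78  0.89 -0.53]
C1 87.6 [-0.59  0.56 -0.01  1.78  0.01  0.81  0.92]
C1 -92.4 [-1.03  0.65  0.64  1.8  -0.5   0.86 -1.76]
out -16.3 [-0.1   0.58  1.02  1.93 -0.6   0.97  0.91]
out -196.3 [-0.19  0.71  1.23  1.93 -0.78  1.08 -2.05]
[-0.14758857  0.71732912  1.1945967   1.66952118 -0.69990692  1.25102771
  0.91592272] 3.5917
[ 467.8960396  -360.07823907  201.24502778] 23.184048784694635 58.615583181381226 [-0.4814575   0.0424593   5.24624649] 4.9917 [-0.09545227  0.81121272  1.08434628  1.77616469 -0.81463372  1.07868584
  1.00006809]
```

View pics/scene1.png

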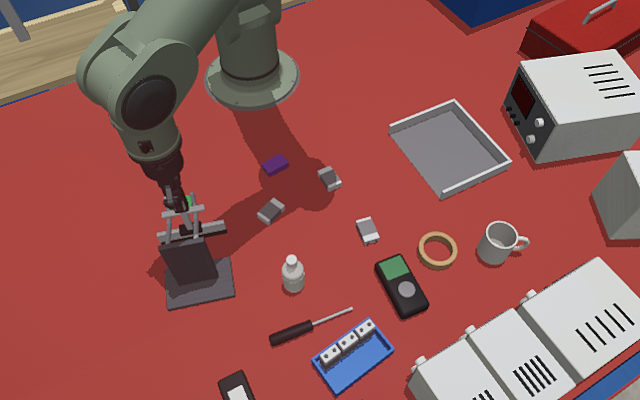

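Scene: the gripper is on the grip at (178,195), gap 23 mm, nothing disturbed. Now I lift, slide out and sweep cell A at (637,5).

```bash
cat >> h.py <<'E'
O=np.array([522.8,225.]); PY=np.array([.042,.999]); PX=np.array([.999,-.042])
def w(px,py,z): return np.r_[O+px*PX+py*PY,z]
ZS=170.  # blade edge about 4 mm above the mat
E
python3 - <<'E'
from h import *
movel(G+[0,0,36],max_speed=80); print(read_state()['ft_force'],read_state()['finger_gap'])
movel(G-85*SX+[0,0,36],max_speed=120)
movel([450,-130,240],R(40),max_speed=200)
# cell A: pen frame (124,-215) -> (50,150)
a=np.array([124.,-215]); b=np.array([50.,148]); d=(b-a)/np.linalg.norm(b-a); n=np.array([d[1],-d[0]])
th=np.degrees(np.arctan2(*(d[0]*PX+d[1]*PY)[::-1])); print(th)
s0=a-62*d-15*n; s1=b-24*d-10*n; print(w(*s0,0),w(*s1,0))
movel(w(*s0,235),R(th),max_speed=200)
snap('scene','scene2')
print(movel(w(*s0,ZS),max_speed=100,guard=10))
movel(w(*s1,ZS),max_speed=120); print(read_state()['ft_force'],read_state()['time'])
snap('scene','scene3'); snap('top','top3')
cv2.imwrite('pics/m3.png',np.vstack([load('scene2')['image'][100:320,100:560],load('top3')['image'][100:320,80:540]]))
E
```

```text
[-0.28744717 -0.87975888 -2.37730996] 23.428492164331217
99.11483658668402
[632.65764645 -58.57884838   0.        ] [572.89491529 345.47388554   0.        ]
False
[ 0.79476007 -0.05529134  0.06917771] 13.3083
```

View pics/m3.png

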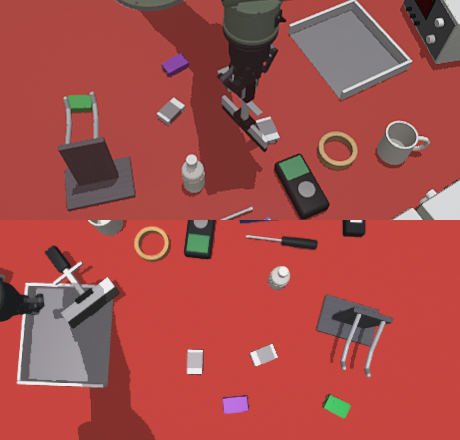

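View pics/scene3.png

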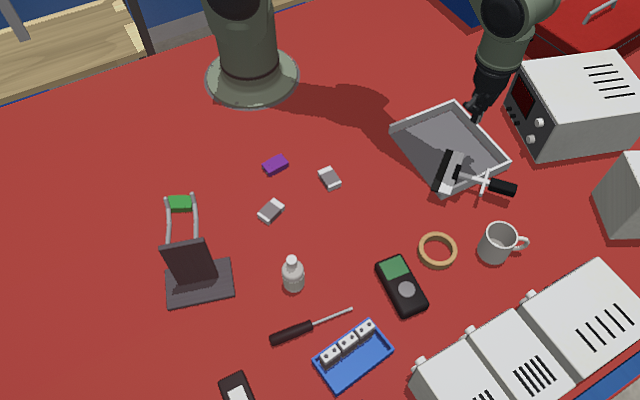

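The squeegee was knocked out of the grip. My blade end struck the +x pen wall, an oversight about the blade's width at the entry. It now leans over that wall: grip at scene (500,187), blade at (443,172). I clear the arm and look closer before regrasping.

```bash
python3 - <<'E'
from h import *
print(read_state()['finger_gap'],read_state()['eef_pos'])
movel(read_state()['eef_pos']+np.array([0,0,90]),max_speed=200)
open_gripper()
movel([430,60,330],R(40),max_speed=300)
t=snap('top','top4'); s=snap('scene','scene4'); print(read_state()['time'])
f=lambda c,x0,y0,x1,y1,k:cv2.resize(c['image'][y0:y1,x0:x1],None,fx=k,fy=k,interpolation=cv2.INTER_CUBIC)
a=f(t,90,140,220,280,4)[:, :400*130//100]; b=f(s,380,85,530,225,4)
a=cv2.resize(a,(390,420)); b=cv2.resize(b,(410,384)); o=np.zeros((420,800,3),np.uint8); o[:,:390]=a;o[:384,390:]=b; cv2.imwrite('pics/m4.png',o)
for n,c in(('top',t),('scene',s)):
    P=depth_pts(c); img=c['image']; V=img.max(2); x,y,z=P[...,0],P[...,1],P[...,2]
    q=P[(V<70)&(z>20)&(z<150)&(x>560)&(x<800)&(y>150)&(y<460)]
    print(n,len(q)); 
    if len(q)>10:
        r=cv2.minAreaRect(q[:,:2].astype(np.float32)); print(r, np.percentile(q[:,2],[2,50,98]))
    reg=(x>400)&(x<800)&(y>180)&(y<460)
    for a0,b0 in((38,50),(50,60),(60,75),(75,100),(100,130),(130,170)):
        q=P[reg&(z>a0)&(z<b0)]; 
        if len(q): print(a0,b0,len(q),np.round(q.mean(0)),np.round(q.min(0)),np.round(q.max(0)))
E
```

```text
-0.052555372865593836 [572.97055356 345.29938516 170.03123797]
16.1333
top 809
((665.5869750976562, 306.02911376953125), (192.2269287109375, 140.07696533203125), 36.33811950683594) [42.22702465 49.39167111 57.53302281]
38 50 1391 [624. 276.  47.] [541. 193.  38.] [800. 440.  50.]
50 60 633 [672. 316.  53.] [547. 200.  50.] [799. 378.  60.]
60 75 39 [794. 230.  67.] [790. 216.  61.] [800. 254.  75.]
75 100 36 [795. 238.  80.] [791. 217.  75.] [800. 260.  85.]
scene 762
((667.6695556640625, 304.355224609375), (193.11074829101562, 143.90277099609375), 36.087162017822266) [33.02805461 48.93089374 58.41560278]
38 50 1076 [657. 282.  46.] [400. 190.  38.] [800. 436.  50.]
50 60 623 [618. 291.  53.] [547. 198.  50.] [799. 362.  60.]
60 75 33 [780. 244.  68.] [614. 211.  60.] [800. 284.  74.]
75 100 37 [796. 234.  79.] [791. 212.  75.] [800. 256.  84.]
```

View pics/m4.png

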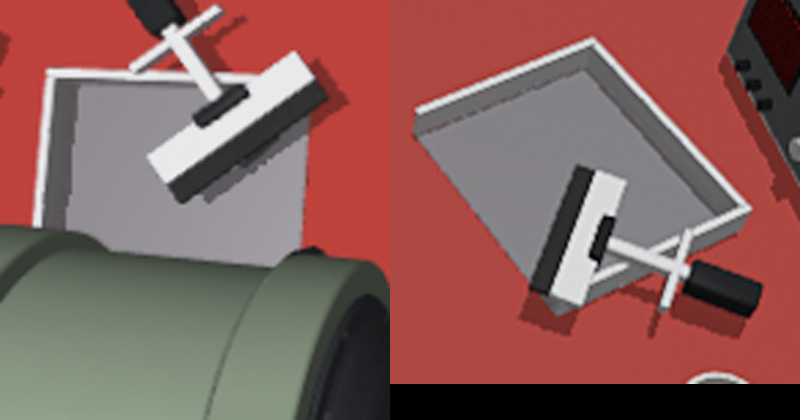

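Crop: the squeegee lies nearly flat, neck across the +x wall. Its blade is inside the pen's right half (scene4 crop (575,240)) and the grip hangs outside at (725,290). Cell A isn't visible and is probably under the blade. I fit the squeegee's axis from both views and check which tool poses are reachable, here and at the stand.

```bash
python3 - <<'E'
from h import *
for n in('top','scene'):
    c=load(n+'4'); P=depth_pts(c); img=c['image'].astype(int); V=img.max(2); hsv=cv2.cvtColor(c['image'],cv2.COLOR_BGR2HSV)
    x,y,z=P[...,0],P[...,1],P[...,2]
    g=(V<75)&(z>28)&(x>665)&(x<780)&(y>310)&(y<440)
    q=P[g&(z>np.median(z[g])-6)]; r=cv2.minAreaRect(q[:,:2].astype(np.float32)); print(n,'grip',len(q),r)
    A=np.c_[q[:,:2]-q[:,:2].mean(0),np.ones(len(q))]; print('  plane',np.linalg.lstsq(A,q[:,2],rcond=None)[0], q[:,:2].mean(0))
    b=(z>28)&(z<75)&(x>535)&(x<690)&(y>180)&(y<350)&(V>60); b=(z>41)&(x>535)&(x<665)&(y>180)&(y<350)
    q=P[b]; r=cv2.minAreaRect(q[:,:2].astype(np.float32)); print(n,'blade',len(q),r)
    A=np.c_[q[:,:2]-q[:,:2].mean(0),np.ones(len(q))]; print('  plane',np.linalg.lstsq(A,q[:,2],rcond=None)[0], q[:,:2].mean(0))
np.set_printoptions(precision=2,suppress=True)
def T(z,y):
    z=np.array(z,float);z/=np.linalg.norm(z); y=np.array(y,float); y-=z*(y@z); y/=np.linalg.norm(y); return np.c_[np.cross(y,z),y,z]
# reach over the grip, closing across handle; and stand poses with tool tilted beta from straight down about stand y
sy=np.array([-SX[1],SX[0],0])
for s in(1,-1):
  for al in range(90,20,-15):   # angle of tool z from down; pointing along +-SX
    for k in (1,-1):
      a=np.radians(al); o=T(k*np.sin(a)*SX+[0,0,-np.cos(a)],s*sy)
      q1=inverse_kinematics(G,o); q2=inverse_kinematics(G-85*SX+[0,0,36],o)
      if q1 is not None: print('stand',s,k,al,q1,q2 is not None)
E
```

```text
top grip 282 ((714.7091064453125, 347.2168273925781), (64.29875183105469, 30.133665084838867), 36.05316925048828)
  plane [-2.30617699e-02  4.28344039e-02  5.35220790e+01] [714.94466257 346.83592942]
top blade 1403 ((633.1148681640625, 288.1405334472656), (118.99813079833984, 151.6741485595703), 36.558013916015625)
  plane [2.21196137e-02 2.81818673e-02 4.84429166e+01] [609.78243838 271.09175598]
scene grip 283 ((716.9228515625, 345.419677734375), (65.10194396972656, 32.11589050292969), 36.307464599609375)
  plane [-0.12321639  0.05490944 48.27373238] [718.3158749  343.62835466]
scene blade 1137 ((634.9577026367188, 286.1025695800781), (121.94561767578125, 154.72589111328125), 35.747703552246094)
  plane [-4.51205398e-02  3.05760970e-02  4.98247725e+01] [613.73787473 265.78308869]
stand 1 1 60 [ 1.7   0.94 -1.28  2.38  2.78  0.64 -0.37] False
stand 1 1 45 [ 1.52  0.63 -1.05  2.26  2.42  0.3  -0.31] True
stand 1 -1 45 [ 0.16  1.08  0.74  1.17 -0.27  1.8   2.15] True
stand 1 1 30 [ 0.84  0.39 -0.24  2.12 -0.53  0.17  2.43] True
stand 1 -1 30 [ 0.11  0.94  0.77  1.36 -0.36  1.53  2.18] True
stand -1 1 60 [ 1.59  0.79 -1.07  2.38  3.05  0.62  2.41] False
stand -1 1 45 [ 1.39  0.54 -0.86  2.26  2.85  0.25  2.36] True
stand -1 -1 45 [ 0.03  1.29  1.22  1.18 -0.58  1.9  -0.7 ] True
stand -1 1 30 [ 0.4   0.41  0.32  2.14 -1.25  0.33 -0.04] True
stand -1 -1 30 [-0.05  1.26  1.38  1.37 -0.79  1.74 -0.57] True
```

```bash
cat >> h.py <<'E'
def S(h,e,al,s=1):
    """tool orientation for squeegee handle axis h, squeegee x along e, tool tilted al deg from -h toward -e"""
    h,e=np.array(h,float),np.array(e,float); a=np.radians(al); z=-np.cos(a)*h-np.sin(a)*e; y=s*np.cross(h,e); return np.c_[np.cross(y,z),y,z]
def D(deg): a=np.radians(deg); return np.array([np.cos(a),np.sin(a),0])
UP=np.array([0,0,1.]); H=D(36.2); GC=np.array([716.,346.,43.])
E
python3 - <<'E'
from h import *
np.set_printoptions(precision=2,suppress=True)
ps=dict(A0=(645,-55,170),A1=(545,330,170),B0=(480,-45,170),B1=(490,340,170),C0=(470,-225,170),C1=(515,280,170))
for s in(1,-1):
  for al in (75,60,50,40,30,20):
    q=inverse_kinematics(GC,S(H,UP,al,s)); q2=inverse_kinematics(GC+40*np.cos(np.radians(al))*H+[0,0,80],S(H,UP,al,s))
    st=''
    for k in (1,-1):
        st+=' st%+d:'%k+str([int(inverse_kinematics(g,S(UP,k*SX,al,s)) is not None) for g in(G,G-85*SX+[0,0,36])])
        st+=' sw'+''.join(str(int(inverse_kinematics(np.array(p,float),S(UP,D(87.6 if k>0 else -92.4),al,s)) is not None)) for p in ps.values())
    print(s,al,q,q2 is not None,st)
E
```

```text
1 75 [-0.85  1.41  1.11  0.86 -1.01  1.57 -1.03] True  st+1:[0, 0] sw111111 st-1:[0, 0] sw111111
1 60 None False  st+1:[0, 1] sw111111 st-1:[1, 0] sw111111
1 50 None False  st+1:[1, 1] sw111111 st-1:[1, 0] sw111111
1 40 None False  st+1:[1, 1] sw111111 st-1:[1, 1] sw111111
1 30 None False  st+1:[1, 1] sw111111 st-1:[1, 1] sw111111
1 20 None False  st+1:[1, 1] sw111111 st-1:[1, 1] sw111111
-1 75 [-0.65  1.21  0.32  0.83 -0.27  1.39  1.8 ] True  st+1:[0, 0] sw111111 st-1:[0, 0] sw111111
-1 60 None False  st+1:[0, 1] sw111111 st-1:[1, 0] sw111111
-1 50 None False  st+1:[1, 1] sw111111 st-1:[1, 0] sw111111
-1 40 None False  st+1:[1, 1] sw111111 st-1:[1, 1] sw111111
-1 30 None False  st+1:[1, 1] sw111111 st-1:[1, 1] sw111111
-1 20 None False  st+1:[1, 1] sw111111 st-1:[1, 1] sw111111
```

```bash
python3 - <<'E'
from h import *
np.set_printoptions(precision=2,suppress=True)
for n in('top4','scene4'):
    P=depth_pts(load(n)); q=P[(P[...,2]>60)&(P[...,2]<300)&(P[...,0]>600)]; d=np.hypot(q[:,0]-735,q[:,1]-362); i=np.argsort(d)[:1]; print(n,q[i],d[i])
al=75; px3=np.r_[PX,0]; g=GC-10*H; t=np.radians(6); h=np.cos(t)*UP+np.sin(t)*px3; e=np.cos(t)*px3-np.sin(t)*UP
for s in(1,-1):
    o=S(H,UP,al,s); b=w(-128-8.7-10,85,0)+152*h; b[2]+=2
    for p,oo in((g-70*o[:,2],o),(g,o),(g+[0,0,120],o),(b+[0,0,110],S(h,e,al,s)),(b,S(h,e,al,s)),(b-90*S(h,e,al,s)[:,2],S(h,e,al,s))):
        print(s,p,inverse_kinematics(p,oo))
E
```

```text
top4 [[802.02 265.78  78.88]] [117.26]
scene4 [[802.13 262.57  76.74]] [119.97]
1 [722.55 350.79 110.61] [-0.83  1.36  1.15  0.79 -0.99  1.66 -1.06]
1 [707.93 340.09  43.  ] [-0.86  1.4   1.12  0.91 -1.01  1.55 -1.01]
1 [707.93 340.09 163.  ] [-0.85  1.29  1.19  0.85 -0.97  1.71 -1.02]
1 [395.69 315.41 263.17] [ 0.01  1.26 -1.08  1.26 -0.16  1.93  0.44]
1 [395.69 315.41 153.17] [-0.25  1.21 -0.45  1.24 -0.37  1.92  0.92]
1 [484.49 311.68 167.25] None
-1 [722.55 350.79 110.61] [-0.64  1.16  0.33  0.77 -0.26  1.5   1.79]
-1 [707.93 340.09  43.  ] [-0.65  1.19  0.32  0.89 -0.27  1.36  1.81]
-1 [707.93 340.09 163.  ] [-0.65  1.07  0.33  0.83 -0.25  1.53  1.8 ]
-1 [395.69 315.41 263.17] None
-1 [395.69 315.41 153.17] [-0.25  1.21 -0.45  1.24 -0.37  1.92 -2.22]
-1 [484.49 311.68 167.25] None
```

```bash
python3 - <<'E'
from h import *
np.set_printoptions(precision=2,suppress=True)
al=75; py3=np.r_[PY,0]; t=np.radians(6); h=np.cos(t)*UP+np.sin(t)*py3; e0=np.cos(t)*py3-np.sin(t)*UP
for s in(1,-1):
  for k in(1,-1):
    e=k*e0; o=S(h,e,al,s)
    for px in(-20,):
      b=w(px,210-8.7-15,0)+152*h; b[2]+=2
      for p in(b+[0,0,110],b,b+[0,15,0],b-90*o[:,2]): print(s,k,px,p,inverse_kinematics(p,o))
E
```

```text
1 1 -20 [511.31 427.83 263.17] None
1 1 -20 [511.31 427.83 153.17] None
1 1 -20 [511.31 442.83 153.17] None
1 1 -20 [515.05 516.63 167.25] None
1 -1 -20 [511.31 427.83 263.17] [-1.04  0.97  1.01  2.04  4.25  1.76  0.89]
1 -1 -20 [511.31 427.83 153.17] [-1.04  1.26  1.01  2.04  4.05  1.93  0.97]
1 -1 -20 [511.31 442.83 153.17] [-1.06  1.26  1.01  2.03  4.03  1.91  0.94]
1 -1 -20 [507.78 343.89 185.42] [ 0.5   1.06 -1.05  2.03 -1.17  0.36  0.97]
-1 1 -20 [511.31 427.83 263.17] None
-1 1 -20 [511.31 427.83 153.17] None
-1 1 -20 [511.31 442.83 153.17] None
-1 1 -20 [515.05 516.63 167.25] None
-1 -1 -20 [511.31 427.83 263.17] [-1.04  0.97  1.01  2.04  4.25  1.76 -2.25]
-1 -1 -20 [511.31 427.83 153.17] [-1.04  1.26  1.01  2.04  4.05  1.93 -2.17]
-1 -1 -20 [511.31 442.83 153.17] [-1.06  1.26  1.01  2.03  4.03  1.91 -2.2 ]
-1 -1 -20 [507.78 343.89 185.42] [ 0.5   1.06 -1.05  2.03 -1.17  0.36 -2.17]
```

```bash
python3 - <<'E'
from h import *
np.set_printoptions(precision=2,suppress=True)
for hd in(180,-150,-120,-90,-60,120,150,90):
  for s in(1,-1):
   for pt in((500,120),(560,120),(560,60)):
    h=D(hd); r=[]
    for al,z in((75,26),(75,110),(45,24),(45,120)):
        o=S(h,UP,al,s); p=np.array([*pt,z],float); r.append(inverse_kinematics(p,o))
    p2=np.array([*pt,24])-70*S(h,UP,45,s)[:,2]; r.append(inverse_kinematics(p2,S(h,UP,45,s)))
    if all(v is not None for v in r): print(hd,s,pt,*r[::2],r[4])
E
```

```text
-120 1 (500, 120) [ 0.11  0.73 -0.46  2.14  0.63  0.18  1.79] [ 0.95  1.37 -1.27  2.26  1.98  0.47  1.06] [ 1.05  1.18 -1.25  2.31  1.75  0.31  1.22] [ 1.05  1.18 -1.25  2.31  1.75  0.31  1.22]
-120 1 (560, 120) [ 0.12  0.77 -0.46  1.99  0.43  0.28  2.03] [ 0.79  1.18 -1.05  2.12  2.06  0.19  0.88] [ 1.01  1.22 -1.28  2.17  1.49  0.36  1.49] [ 1.01  1.22 -1.28  2.17  1.49  0.36  1.49]
-120 1 (560, 60) [ 0.24  0.77 -0.46  1.99  0.34  0.29  2.22] [ 0.92  1.19 -1.06  2.09  1.4   0.17  1.63] [ 1.14  1.25 -1.3   2.12  1.19  0.41  1.88] [ 1.14  1.25 -1.3   2.12  1.19  0.41  1.88]
-120 -1 (500, 120) [-0.21  0.69 -0.04  2.16 -0.97  0.2   0.19] [ 0.95  1.37 -1.27  2.26  1.98  0.47 -2.08] [ 1.05  1.18 -1.25  2.31  1.75  0.31 -1.92] [ 1.05  1.18 -1.25  2.31  1.75  0.31 -1.92]
-120 -1 (560, 120) [-0.48  0.79  0.37  2.02 -1.22  0.48  0.38] [ 0.9   1.37 -1.27  2.12  1.77  0.44 -1.87] [ 1.01  1.22 -1.28  2.17  1.49  0.36 -1.65] [ 1.01  1.22 -1.28  2.17  1.49  0.36 -1.65]
-120 -1 (560, 60) [-0.36  0.79  0.37  2.03 -1.2   0.5   0.48] [ 0.92  1.19 -1.06  2.09  1.4   0.17 -1.51] [ 1.14  1.25 -1.3   2.1
[... 5153 characters left out ...]
.49  1.2   1.75 -0.7   0.94  0.09] [-1.25  1.42  1.24  1.69 -0.61  1.05  0.03] [-1.25  1.42  1.24  1.69 -0.61  1.05  0.03]
90 -1 (500, 120) [-0.46  0.75 -0.04  1.96  0.46  0.6   2.25] [-0.9   0.99  0.31  1.79  0.41  0.95  2.14] [-0.93  0.92  0.27  1.72  0.4   1.11  2.15] [-0.93  0.92  0.27  1.72  0.4   1.11  2.15]
90 -1 (560, 120) [-0.27  0.81 -0.25  1.8   0.62  0.76  2.19] [-0.82  1.03  0.29  1.64  0.44  1.02  2.2 ] [-0.85  0.97  0.25  1.57  0.43  1.17  2.21] [-0.85  0.97  0.25  1.57  0.43  1.17  2.21]
90 -1 (560, 60) [-0.18  0.79 -0.25  1.85  0.66  0.72  2.24] [-0.77  1.01  0.33  1.73  0.48  0.92  2.22] [-0.8   0.94  0.29  1.67  0.47  1.07  2.23] [-0.8   0.94  0.29  1.67  0.47  1.07  2.23]
```

```bash
python3 - <<'E'
from h import *
s=-1; o=S(H,UP,75,s); g=GC-10*H; g[2]=55
movep(g-60*o[:,2],o); print(read_state()['time'])
print(movel(g,max_speed=120,guard=20)); clamp(); st=read_state(); print(st['finger_gap'],st['eef_pos'],st['ft_force'])
movel(g+[0,0,70],max_speed=120); st=read_state(); print(st['finger_gap'],st['ft_force'],st['torque'])
snap('scene','scene5')
o2=S(D(90),UP,75,s); p=np.array([590,150,110.])
try: movel(p,o2,max_speed=200)
except PlanningError as x: print(x); movep(p,o2)
t=snap('top','top5'); sc=snap('scene','scene6'); print(read_state()['time'],read_state()['finger_gap'])
cv2.imwrite('pics/m5.png',np.vstack([sc['image'][80:300,220:560],t['image'][100:320,80:420]]))
E
```

```text
17.8333
False
28.36958638414701 [708.03107277 340.16731513  55.26993635] [0.05438445 0.61352978 2.98410922]
28.722490800272084 [ 0.58241789 -0.15407419 -2.88743571] [ 0.30928873 -0.47161518  0.00749829]
21.1917 28.344907700473527
```

View pics/m5.png

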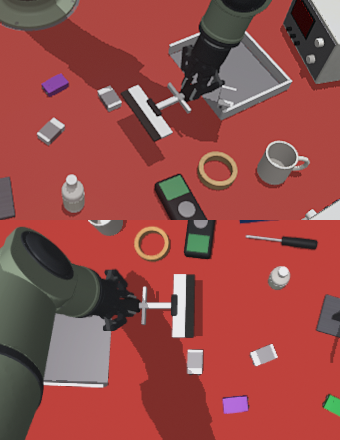

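The squeegee is held level (m5 scene part: blade at (148,110), grip at (195,85)), and something white in the pen at (228,95) should be cell A. I lay it flat and regrasp with a 45° tool, since hanging works with that tilt.

```bash
python3 - <<'E'
from h import *
s=-1
print(movel([590,150,26.5],max_speed=100,guard=4),read_state()['eef_pos'],read_state()['ft_force'])
open_gripper()
o=S(D(90),UP,75,s); movel(read_state()['eef_pos']-80*o[:,2],max_speed=250)
o=S(D(90),UP,45,s); p=np.array([590,150,24.])
movep(p-85*o[:,2],o)
t=snap('top','top7'); sc=snap('scene','scene7'); st=read_state(); print(st['time'],st['qpos'])
for n,c in(('top',t),('scene',sc)):
    P=depth_pts(c); x,y,z=P[...,0],P[...,1],P[...,2]; V=c['image'].max(2)
    q=P[(x>500)&(x<690)&(y>-60)&(y<75)&(z>7)&(z<40)]
    r=cv2.minAreaRect(q[:,:2].astype(np.float32)); print(n,len(q),r,np.percentile(q[:,2],[50,98]))
    q=P[(V<75)&(x>550)&(x<640)&(y>110)&(y<210)&(z>10)&(z<35)]
    if len(q)>5: print('grip',len(q),cv2.minAreaRect(q[:,:2].astype(np.float32)),np.median(q[:,2]))
cv2.imwrite('pics/m7.png',np.vstack([sc['image'][80:300,220:560],t['image'][100:320,80:420]]))
E
```

```text
True [589.01234187 149.65858308  29.35902455] [ 0.18890301  0.41940802 -1.58686966]
23.6667 [-0.83083     1.00442576  0.21789938  1.42058352  0.42639676  1.28341647
  2.23576202]
top 1237 ((587.9818725585938, 37.80561447143555), (150.2478485107422, 74.29521179199219), 0.045949097722768784) [18.29902187 27.35704316]
grip 277 ((587.2003173828125, 161.1967010498047), (62.98257064819336, 26.139829635620117), 89.57086181640625) 24.379972902237796
scene 1204 ((589.5857543945312, 31.78638458251953), (85.46586608886719, 153.9744873046875), 83.08819580078125) [17.63831852 27.08343304]
grip 286 ((589.9153442382812, 157.3366241455078), (30.816753387451172, 66.4900894165039), 0.9426054358482361) 23.339793338180414
```

View pics/m7.png

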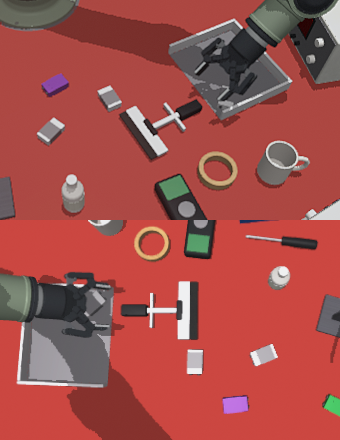

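m7: the squeegee lies flat on the mat (top part: grip (135,310), blade (188,310)). Cell A is in the pen near the +x wall and the mouth, at top part (95,303). I regrasp at 45° and stand the squeegee up near B.

```bash
cat >> h.py <<'E'
SG=-1; OFF=11.5; L=152.
def pose(c,z,head,k=-1):
    """TCP position/orientation for upright squeegee: blade edge centre c (xy), edge height z, facing head deg"""
    e=k*D(head); return np.r_[np.asarray(c)[:2],z+L]+OFF*e, S(UP,e,45,SG)
def profile(c,ctr,head):
    P=depth_pts(c); d=D(head)[:2]; n=np.array([d[1],-d[0]]); r=P[...,:2]-np.asarray(ctr)[:2]; u=r@d; v=r@n; z=P[...,2]
    for a,b in((5,15),(15,30),(30,45),(45,60),(60,75),(75,90),(90,105),(105,120),(120,140),(140,155)):
        m=(abs(u)<30)&(abs(v)<80)&(z>a)&(z<b)
        if m.sum()>5: print((a,b),m.sum(),np.round(np.percentile(u[m],[3,50,97]),1),np.round(np.percentile(v[m],[3,97]),1),round(float(np.percentile(z[m],98)),1))
E
python3 - <<'E'
from h import *
o=S(D(90),UP,45,SG); p=np.array([588.7,150,24.])
print(movel(p,max_speed=120,guard=15)); clamp(); print(read_state()['finger_gap'],read_state()['eef_pos'])
movel(p+[0,-20,170],max_speed=200); print(read_state()['finger_gap'],read_state()['ft_force'])
c=w(-35,-222-60,0)
P,o=pose(c,60,87.6); 
movep(P,o); print(read_state()['time'],read_state()['finger_gap'],read_state()['qpos'])
t=snap('top','top8'); sc=snap('scene','scene8')
for x in(t,sc): profile(x,c,87.6)
for n,x in(('top',t),('scene',sc)):
    Q=depth_pts(x); r=Q[...,:2]-O; px=r@PX; py=r@PY; z=Q[...,2]; hsv=cv2.cvtColor(x['image'],cv2.COLOR_BGR2HSV)
    m=(px>-125)&(px<116)&(py>-60)&(py<205)&(z>13)&(z<28)
    k,l,stt,_=cv2.connectedComponentsWithStats(m.astype(np.uint8))
    for i in range(1,k):
        if stt[i,4]>40:
            q=np.c_[px,py][0:0]; q=np.c_[px[l==i],py[l==i]].astype(np.float32); print(n,'A?',len(q),cv2.minAreaRect(q),np.round(q.min(0)),np.round(q.max(0)))
E
```

```text
False
29.015229355811776 [588.75017856 150.22171322  24.26707421]
28.545106927567208 [ 0.04400142 -0.25529926 -2.2712729 ]
29.6083 28.98587930238641 [-0.27655754  1.02538341  1.22224732  1.94839528 -1.24325077  1.86816768
 -1.70709133]
(105, 120) 52 [-4.5  0.4  5.2] [50.8 74. ] 114.2
(60, 75) 85 [-8.  -6.6 -1.4] [-61.3  74.7] 74.6
(75, 90) 51 [-8.4 -7.4 -0.6] [-54.6  74.7] 89.4
(90, 105) 64 [-15.3  -7.6  -0.5] [-44.6  75.2] 104.1
(105, 120) 269 [-15.8  -5.5   7.9] [-35.4  71.9] 117.2
(120, 140) 34 [-9.5 -6.5  2.9] [-5.3  8.2] 139.4
(140, 155) 29 [-9.9 -6.9  1. ] [-5.4  7.7] 154.7
top A? 385 ((83.23051452636719, 48.78423309326172), (41.56239318847656, 63.88077926635742), 42.44672775268555) [48. 14.] [115.  81.]
scene A? 206 ((-120.6064682006836, 100.45557403564453), (7.285069465637207, 208.40142822265625), 0.0616724006831646) [-124.   -4.] [-117.  205.]
scene A? 306 ((82.57243347167969, 44.245235443115234), (38.320213317871094, 66.5793685913086), 44.14530944824219) [48. 10.] [112.  78.]
```

Squeegee is upright and straight. Cell A is already fully inside (px 48–114, py 12–80). Sweeping B with guarded motion, blade lane checked against the walls (-112..38).

```bash
python3 - <<'E'
from h import *
c=w(-37,-282,0); P,o=pose(c,8,87.6)
movel(P,o,max_speed=130)
hit=movel(P-[0,0,13],max_speed=60,guard=4); z0=read_state()['eef_pos'][2]; print(hit,z0-L)
z=z0+3-L if hit else 0
P,o=pose(c,z,87.6); movel(P,o,max_speed=60)
P2,_=pose(w(-37,126,0),z,87.6)
print(movel(P2,max_speed=140,guard=12),read_state()['eef_pos'],P2,read_state()['ft_force'],read_state()['finger_gap'],read_state()['time'])
open('z.txt','w').write(str(z))
P3,_=pose(w(-37,116,0),z+55,87.6); movel(P3,max_speed=200)
t=snap('top','top9'); sc=snap('scene','scene9')
for n,x in(('top',t),('scene',sc)):
    Q=depth_pts(x); r=Q[...,:2]-O; px=r@PX; py=r@PY; z=Q[...,2]
    m=(px>-115)&(px<116)&(py>-460)&(py<205)&(z>13)&(z<28)
    k,l,stt,_=cv2.connectedComponentsWithStats(m.astype(np.uint8))
    for i in range(1,k):
        if stt[i,4]>80:
            q=np.c_[px[l==i],py[l==i]].astype(np.float32); print(n,len(q),cv2.minAreaRect(q),np.round(q.min(0)),np.round(q.max(0)))
E
```

```text
True -1.6613994671910461
False [490.70984109 340.68573212 153.28955951] [490.64742998 340.93808745 153.33860053] [ 0.15375887 -0.17966123 -3.20052564] 28.982503909638307 33.8167
top 89 ((101.3015365600586, 35.38060760498047), (46.73969268798828, 24.99936294555664), 73.01555633544922) [83. 14.] [115.  61.]
top 372 ((-34.79410171508789, -394.3363952636719), (38.12778854370117, 64.91301727294922), 23.601593017578125) [ -61. -430.] [  -7. -361.]
scene 93 ((-55.63578796386719, 131.86895751953125), (62.10409927368164, 14.202695846557617), 3.3912715911865234) [-87. 125.] [-25. 141.]
scene 302 ((81.66321563720703, 45.20162582397461), (38.23352813720703, 65.02694702148438), 44.00687026977539) [49. 10.] [114.  79.]
scene 353 ((-32.131675720214844, -397.327392578125), (40.74455642700195, 62.211463928222656), 23.762025833129883) [ -60. -431.] [  -2. -364.]
```

B is in (py ≈131–168). Now C, keeping the same lane, with a small standoff so the gripper clears the stand's tips.

```bash
python3 - <<'E'
from h import *
z=float(open('z.txt').read())
P,o=pose(w(-37,-300,0),z+60,87.6); movel(P,o,max_speed=230)
c=w(-37,-447,0)
P,o=pose(c,z+60,87.6); print(movel(P,o,max_speed=150,guard=15))
P,o=pose(c,z,87.6); print(movel(P,o,max_speed=100,guard=10))
P2,_=pose(w(-37,45,0),z,87.6)
print(movel(P2,max_speed=140,guard=12),read_state()['eef_pos']-P2,read_state()['finger_gap'],read_state()['time'])
P3,_=pose(w(-37,38,0),z+60,87.6); movel(P3,max_speed=200)
P4,_=pose(w(-37,-200,0),z+75,87.6); movel(P4,max_speed=230)
t=snap('top','top10'); sc=snap('scene','scene10'); print(read_state()['time'],read_state()['qpos'])
for n,x in(('top',t),('scene',sc)):
    Q=depth_pts(x); r=Q[...,:2]-O; px=r@PX; py=r@PY; zz=Q[...,2]
    m=(px>-115)&(px<116)&(py>-460)&(py<205)&(zz>13)&(zz<28)
    k,l,stt,_=cv2.connectedComponentsWithStats(m.astype(np.uint8))
    for i in range(1,k):
        if stt[i,4]>80:
            q=np.c_[px[l==i],py[l==i]].astype(np.float32); print(n,len(q),cv2.minAreaRect(q),np.round(q.min(0)),np.round(q.max(0)))
profile(t,w(-37,-200,0),87.6); print(); profile(sc,w(-37,-200,0),87.6)
for k in(1,-1):
    for dx,dz in((-85,36),(0,36),(0,0)): print(k,inverse_kinematics(*(lambda P,o:(P,o))(*pose((G+dx*SX),35+dz,YAW,k))))
E
```

```text
False
False
False [ 0.05197001 -0.16956043  0.01121788] 28.52701825089253 41.8917
43.625 [ 0.35666356  0.50291175 -0.08608877  1.99518521 -0.85044888  1.06409119
 -2.31446772]
top 387 ((82.92037200927734, 48.99932861328125), (40.74456024169922, 64.92935180664062), 43.55138397216797) [48. 15.] [115.  81.]
top 385 ((-20.85161018371582, 82.86772155761719), (38.110103607177734, 65.29918670654297), 2.221372127532959) [-40.  50.] [ -1. 116.]
top 388 ((-58.72003936767578, 149.70608520507812), (63.520111083984375, 41.28900146484375), 1.1623764038085938) [-90. 129.] [-27. 170.]
scene 271 ((-55.313377380371094, 146.53610229492188), (43.903480529785156, 67.08480072021484), 89.24723815917969) [-89. 124.] [-22. 169.]
scene 287 ((-19.695148468017578, 77.26368713378906), (42.78915023803711, 65.14568328857422), 2.7823755741119385) [-42.  44.] [  3. 110.]
scene 306 ((81.45347595214844, 45.355628967285156), (38.309200286865234, 68.65162658691406), 44.7083854675293) [49. 11.] [112.  78.]
(75, 90) 9 [-1.3 -1.2 -0.9] [-55.3  62.6] 89.8
(90, 105) 8 [-2.2 -2.  -1.1] [-72.7  71.1] 104.9
(105, 120) 29 [-2.5 -2.2 -1.9] [-61.9  68.1] 119.7
(120, 140) 234 [-10.3  -0.3   6.6] [-73.3  71.3] 133.8
(140, 155) 7 [-4.4 -4.  -2.3] [-6.5  5.7] 154.3

(75, 90) 85 [-5.5 -4.  -0.3] [-71.9  73.8] 89.8
(90, 105) 95 [-6.2 -4.5  1.2] [-60.2  74.4] 104.4
(105, 120) 75 [-11.1  -4.9   0.3] [-51.4  75.4] 119.6
(120, 140) 292 [-13.3  -3.9  10.1] [-36.   73.2] 137.2
(140, 155) 30 [-7.9 -4.8  3.7] [-3.6  8.9] 154.1
1 [ 0.59132767  0.8098854  -0.15667001  1.3779291   0.22357445  1.74560888
 -1.47125387]
1 [ 0.54970219  0.94956089 -0.15283544  1.07893395  0.22431169  1.90327471
 -1.46047647]
1 [ 0.54731764  0.98520833 -0.14619862  1.09798366  0.2229489   1.8486575
 -1.46678653]
-1 None
-1 [ 1.67013009  0.66530417 -1.25201886  2.26200803  2.07373087  0.34211222
  0.06560581]
-1 [ 1.65326808  0.78885937 -1.26090606  2.28438357  2.17796293  0.45618707
  0.03203643]
```

All three are inside by both views (A py≥11, C 44–116, B 124–170). Now hang it.

```bash
python3 - <<'E'
from h import *
LE=1.7; SY=np.array([-SX[1],SX[0],0]); g=G-3*SY
f=lambda dx,dz: pose(g+dx*SX,35+dz-LE,YAW,1)
P,o=f(-100,40); movep(P,o); st=read_state(); print(st['time'],st['finger_gap'])
t=snap('top','top11'); sc=snap('scene','scene11'); 
for x in(t,sc): profile(x,g-100*SX,YAW); print()
P,_=f(0,40); print(movel(P,max_speed=110,guard=8),read_state()['eef_pos']-P)
E
```

```text
44.9917 28.622724986045213
(5, 15) 9 [-28.5 -17.8  -4.7] [-60.7  -2. ] 14.0
(15, 30) 116 [-29.5 -24.2 -17.6] [-3.8 55. ] 23.1
(90, 105) 7 [-4.1 -1.2  2.6] [-78.4 -73. ] 103.7
(105, 120) 14 [-8.2  2.2  4.3] [-78.3 -26.4] 118.2
(120, 140) 171 [-12.7  -1.4  10.2] [-75.8   3.7] 129.9

(5, 15) 22 [-5.7 -0.  14.8] [-47.6  39. ] 14.7
(15, 30) 61 [-27.8 -11.2   1.2] [-0.  13.8] 23.7
(75, 90) 92 [2.3 4.3 6.3] [-74.7 -12.1] 89.7
(90, 105) 101 [2.3 4.8 7.1] [-74.4 -15.5] 104.7
(105, 120) 94 [ 3.   5.3 11. ] [-74.5 -25.3] 119.6
(120, 140) 133 [-6.4  3.2 13.6] [-73.6 -20.4] 130.0

False [-0.36662214  0.03203207  0.0825277 ]
```

```bash
python3 - <<'E'
from h import *
LE=1.7; SY=np.array([-SX[1],SX[0],0]); g=G-3*SY
f=lambda dx,dz: pose(g+dx*SX,35+dz-LE,YAW,1)
P,o=f(0,5); print(movel(P,max_speed=80,guard=5))
P,o=f(0,-5); hit=movel(P,max_speed=40,guard=3); st=read_state(); print(hit,st['eef_pos']-f(0,0)[0],st['ft_force'],st['time'])
t=snap('top','top12'); sc=snap('scene','scene12')
k=lambda c,a:cv2.resize(c['image'][a[1]:a[3],a[0]:a[2]],(400,400),interpolation=cv2.INTER_CUBIC)
cv2.imwrite('pics/m12.png',np.hstack([k(t,(385,165,485,265)),k(sc,(130,160,260,290))]))
E
```

```text
False
True [ 0.23815829 -0.18660604 -0.94774967] [ 0.50948177 -0.21186644  3.52593863] 46.9917
```

View pics/m12.png

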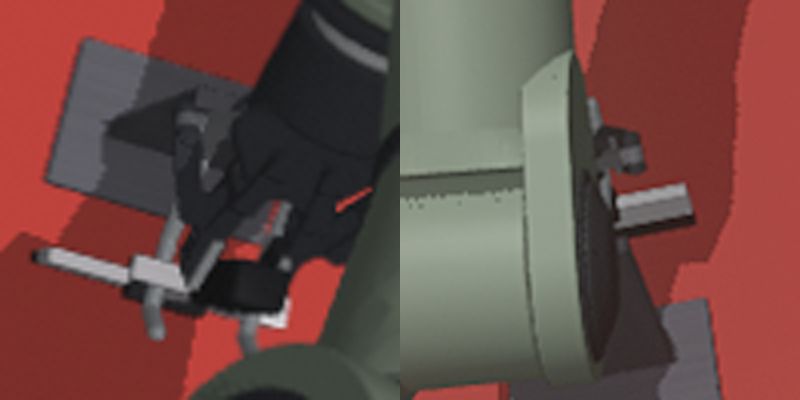

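View: the crossbar lies across both prongs (top crop (160,270) to (275,310)), inside the upturned tips, as at the start. Contact came at the expected height. Releasing.

```bash
python3 - <<'E'
from h import *
open_gripper(); st=read_state(); print(st['finger_gap'],st['ft_force'])
z=st['tool_rot'][:,2] if hasattr(st['tool_rot'],'shape') else np.array(st['tool_rot'])[:,2]
p=np.array(st['eef_pos'])
try: movel(p-90*z,max_speed=120)
except PlanningError as e: print(e); movel(p-45*z,max_speed=120); movel(p-45*z+[0,0,80],max_speed=150)
q=np.array(read_state()['qpos']); print(read_state()['time'])
try: movel([480,-60,380],R(40),max_speed=250)
except PlanningError as e: print(e); goto_joints(np.r_[q[0]-0.8,q[1:]])
t=snap('top','top13'); sc=snap('scene','scene13'); print(read_state()['time'],read_state()['eef_pos'])
def rect(q): r=cv2.minAreaRect(q[:,:2].astype(np.float32)); return len(q),np.round(r[0],1),np.round(r[1],1),round(r[2],1),np.round(np.percentile(q[:,2],[5,50,95]),1)
for n,c in(('top',t),('scene',sc)):
    P=depth_pts(c); V=c['image'].max(2); x,y,zz=P[...,0],P[...,1],P[...,2]; Rg=(abs(x-480)<120)&(abs(y+370)<80)
    a=P[Rg&(zz>224)&(zz<240)]; b=P[Rg&(zz>152)&(zz<162)&(V>150)&(x<510)]
    if len(a)>5: print(n,'grip',rect(a))
    if len(b)>5: print(n,'bar',rect(b))
    r=P[...,:2]-O; px=r@PX; py=r@PY; m=(px>-115)&(px<116)&(py>-460)&(py<205)&(zz>13)&(zz<28)
    k,l,stt,_=cv2.connectedComponentsWithStats(m.astype(np.uint8))
    for i in range(1,k):
        if stt[i,4]>80: q=np.c_[px[l==i],py[l==i]]; print(n,'cell',len(q),np.round(q.min(0)),np.round(q.max(0)))
    # bystanders: pixels changed against the first picture
    d=cv2.absdiff(c['image'],load(n+'0')['image']).max(2)
    dz=(abs(c['range_z']-load(n+'0')['range_z'])>12).astype(np.uint8); dz=cv2.morphologyEx(dz,cv2.MORPH_OPEN,np.ones((3,3)))
    k,l,stt,ce=cv2.connectedComponentsWithStats(dz); print([(stt[i,4],ce[i].round().tolist()) for i in range(1,k) if stt[i,4]>25])
E
```

```text
85.35524502940847 [-0.55761309  0.9645254  -0.44752735]
the arm cannot follow that straight line within its joint rangesTraceback (most recent call last):
  File "<stdin>", line 5, in <module>
workcell.PlanningError: the arm cannot follow that straight line within its joint ranges

During handling of the above exception, another exception occurred:

Traceback (most recent call last):
workcell.PlanningError: the arm cannot follow that straight line within its joint ranges
```

```bash
cat > fin.py <<'E'
from h import *
p=np.array(read_state()['eef_pos']); z=np.array(read_state()['tool_rot'])[:,2]; ok=False
for d in ([0,0,80],-20*z+[0,0,60],[0,0,40],-15*z,-30*SX+[0,0,60]):
    try: movel(p+d,max_speed=120,guard=6); ok=True; print('ok',d,read_state()['ft_force']); break
    except PlanningError as e: print(d,e)
print(read_state()['qpos'],read_state()['eef_pos'],read_state()['time'])
E
python3 fin.py
```

```text
ok [0, 0, 80] [-0.18856187 -0.35034585  0.17568185]
[ 0.41096566  0.92053273  0.15966902  1.0581067   0.07069429  1.93080256
 -1.29759998] [ 478.15685335 -366.05499393  263.95526276] 48.8667
```

```bash
cat > chk.py <<'E'
from h import *
try: movel([500,-200,380],max_speed=150)
except PlanningError as e: print(e); movep(np.array([470,-180,380.]),R(YAW))
movep(np.array([420,300,380.]),R(40))
t=snap('top','top13'); sc=snap('scene','scene13'); print(read_state()['time'],read_state()['eef_pos'])
def rect(q): r=cv2.minAreaRect(q[:,:2].astype(np.float32)); return len(q),np.round(r[0],1),np.round(r[1],1),round(r[2],1),np.round(np.percentile(q[:,2],[5,50,95]),1)
for n,c in(('top',t),('scene',sc)):
    P=depth_pts(c); V=c['image'].max(2); x,y,zz=P[...,0],P[...,1],P[...,2]; Rg=(abs(x-480)<120)&(abs(y+370)<80)
    a=P[Rg&(zz>224)&(zz<240)]; b=P[Rg&(zz>152)&(zz<162)&(V>190)&(x<510)]
    if len(a)>5: print(n,'grip',rect(a))
    if len(b)>5: print(n,'bar',rect(b))
    r=P[...,:2]-O; px=r@PX; py=r@PY; m=(px>-115)&(px<116)&(py>-460)&(py<205)&(zz>13)&(zz<28)
    k,l,stt,_=cv2.connectedComponentsWithStats(m.astype(np.uint8))
    for i in range(1,k):
        if stt[i,4]>80: q=np.c_[px[l==i],py[l==i]]; print(n,'cell',len(q),np.round(q.min(0)),np.round(q.max(0)))
    dz=(abs(c['range_z']-load(n+'0')['range_z'])>12).astype(np.uint8); dz=cv2.morphologyEx(dz,cv2.MORPH_OPEN,np.ones((3,3)))
    k,l,stt,ce=cv2.connectedComponentsWithStats(dz); print([(int(stt[i,4]),ce[i].round().tolist()) for i in range(1,k) if stt[i,4]>25])
E
python3 chk.py
```

```text
the arm cannot follow that straight line within its joint ranges
51.8833 [420.65086922 299.09991234 379.91264662]
top grip (165, array([ 465.7, -360.7]), array([28.6, 23.6]), 71.1, array([226.1, 229.1, 231.5]))
top bar (82, array([ 465.2, -360.6]), array([87.3, 12.6]), 72.2, array([154.7, 156.8, 158.7]))
top cell 389 [48. 15.] [115.  82.]
top cell 387 [-40.  50.] [ -1. 116.]
top cell 396 [-90. 129.] [-27. 169.]
[(364, [275.0, 171.0]), (373, [172.0, 183.0]), (376, [156.0, 223.0]), (375, [129.0, 236.0]), (373, [344.0, 235.0]), (4885, [34.0, 278.0]), (383, [275.0, 241.0])]
scene grip (160, array([ 469.3, -364.1]), array([30. , 26.6]), 74.1, array([225.5, 229.2, 231.7]))
scene bar (112, array([ 466.3, -363.3]), array([86.9, 14.3]), 74.9, array([153.8, 156.6, 159.1]))
scene cell 275 [-89. 123.] [-23. 168.]
scene cell 287 [-40.  44.] [  1. 110.]
scene cell 306 [49. 12.] [113.  82.]
[(380, [214.0, 15.0]), (907, [263.0, 12.0]), (77, [417.0, 5.0]), (196, [466.0, 7.0]), (222, [231.0, 24.0]), (283, [447.0, 128.0]), (297, [434.0, 146.0]), (332, [329.0, 178.0]), (312, [446.0, 177.0]), (370, [270.0, 211.0]), (398, [367.0, 230.0])]
```

Only the cells and the arm differ from the start. The squeegee hangs on both prongs at its original height, and all three cells are inside.

```bash
python3 -c "
from workcell import *
print(finish_job(), read_state()['time'])"
```

```text
the job is handed in; nothing more can be done
the job is handed in; nothing more can be done
```

Job handed in at about 52 s: all three cells are fully inside the pen, the squeegee hangs released on both prongs and no bystander moved; on the first stroke, my path error drove the blade into a pen wall and knocked the squeegee from the gripper (wrist force at that moment not recorded), so I laid it on the mat, regrasped it and finished.

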